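# Inspect a salvaged gearbox through its guide neck

### The arm

A 6-joint arm with a two-finger parallel gripper is mounted at the origin on the work surface. World frame = base frame: x ahead of the robot, y to its left, z up, the work surface at z = 0. Lengths are in m, angles in rad, forces in N, time in s.
With the tool pointing down it reaches from about 0.275 to 0.825 m from the base axis. Payload 4.9 kg.
Tool frame: the origin (TCP) lies midway between the tips of the shut fingers; the grasp point (between the pads) lies 19 mm behind it (bot.grip_depth is the distance from the TCP to the grasp point, in m); y points along the fingers, x is the direction in which the jaws open and shut, and the axes are right-handed (so a half turn about y gives the same grasp; the last joint's range is limited). The gripper opens to 85 mm and grips with 20 to 120 N. Pads are 22 mm wide; open, the fingers measure 114 mm over their backs; the gripper's body (76 mm by 85 mm) begins 54 mm behind the grasp point. The pads swing forward as they close: fully open they stand 13 mm farther back than shut.
Start: joints at [1.045, 0.326, -0.193, 1.052, 0, 1.437], TCP at [0.21, 0.508, 0.231] pointing down, gripper open.
Joint ranges: [-2.65, 2.65], [-0.97, 1.79], [-1.3, 1.35], [-1.93, 2.1], [-1.47, 1.37], [-3.14, 3.14]. Speed limits (rad/s): [2.57, 2.57, 3.14, 3.14, 3.14, 3.14].

### API

Orientations are given as a unit quaternion [w, x, y, z].
In Python, from cell import bot gives the robot as it stands. Calls block until the motion is done:
- bot.move_pose(position, orientation): joint-space move of the TCP to a pose.
- bot.move_linear(position, speed=0.15, rotation=None, until_force=None): straight line of the TCP; rotation=None keeps the orientation; speed is the mean speed in m/s. With until_force (N) it stops when the force on the tool has changed by that much, and returns True; else False.
- bot.goto_joints(angles): joint-space move.
- bot.set_gripper(opening, grasp_force=None): opening from 0.0 (shut) to 1.0 (fully open); grasp_force is the grip in N (None keeps the last); returns when the fingers have stopped.
- bot.wait(seconds).
- bot.solve_ik(position, orientation): joint angles nearest the present ones, or None.
- bot.camera(name): name is "side" or "top" or "wrist"; returns the picture (480x640x3 uint8, red, green, blue); there is no depth.
- bot.calibration(name): a dict with "mtx" (3x3 intrinsics, pixels), "k1" (the pictures are not rectified: a ray, as slopes to the right and down, at radius r is drawn at 1 + k1 r^2 times it, then the intrinsics apply), "extrinsics" (4x4, takes a point from world to camera coordinates); the wrist camera has in their place "hand_eye" (4x4, takes a point from camera to tool coordinates, whose origin is the TCP and whose axes are the tool frame's). Camera axes: x right, y down, z forward; pixel columns grow to the right and rows downward; lengths in m; the calibration is good to about 2 mm. A picture is of the moment at which its call begins: read the wrist's pose just before it. calibration takes no time and is no camera call.
A pose or a line that the arm cannot do raises bot.PlanningError and nothing moves.
- bot.close_job(): hands the job in, once; it reports no verdict.
Trained networks look in the newest picture that a camera, given by its name, has taken for a name from the list of things; names that differ only in an ending like _2 or _b are one class to them, and where a whole thing is asked for, a point or a joint stands for the part that bears it (a point fixed in the world has none). Each returns a list of dicts, best first, with "confidence" (0 to 1); they miss things now and then, are a little off and sometimes report something else, mostly with a low value. They report only what shows in the picture. A call takes as long as a camera call. They do not tell look-alikes from the thing itself.
- bot.search_frame(camera, thing): "bbox" ([left, top, width, height] in pixels, round what is visible of it).
Readings, each from a call of its own:
- bot.read_clock(): time.
- bot.read_joint_positions(): joint angles.
- bot.read_joint_vel(): joint speeds.
- bot.read_joint_efforts(): joint torques, N m.
- bot.read_position(): TCP position.
- bot.read_tool_rot(): TCP orientation.
- bot.read_ft_force(): force on the tool from outside, world axes, zero at the start.
- bot.read_moment(): the same for the moment, N m.
- bot.read_gripper_width(): opening from 0.0 (shut) to 1.0 (fully open).
Only numpy, scipy, OpenCV 4.12 (cv2) and the standard library are available. Lean on these libraries where they do the work, as an engineer would, in place of code of your own. Each camera call takes 0.05 s, during which the arm holds its last target.

### The job

Lift the loose dust cover off the gearbox neck, lower it onto the rubber mat and leave it there knob up. Then take the inspection probe out of its stand and lower its stem through the neck, never letting the probe touch the gearbox, until the black ring on the stem is level with the mouth of the neck; leave everything else on the bench alone. Finish while still holding the probe there, motionless, upright and centred in the hole.

Things in the scene. Friction and masses are not known exactly. Their poses are not given: they have to be found in the camera images.
- mouth (a point): Centre of the open mouth of the gearbox's round inspection neck, 110 mm above the bench, hidden by the cover at the start; z up. The neck is 52 mm outside diameter and stands 30 mm above the case; its straight vertical bore, 28 mm diameter, runs 40 mm down from the mouth, then opens into a hollow chamber whose floor lies 100 mm below the mouth.
- gearcase: Fixed gearbox case, bare aluminium, 190 x 150 mm (x, y), 80 mm high with bolt heads up to 86 mm, the neck on its middle; a stub shaft sticks out 27 mm at its +x end. Origin: centre of its underside at bench level, z up.
- cover_knob (a point): Centre (half-way up) of the knob of the loose round steel dust cover; z up. Knob: plain upright cylinder, 26 mm diameter, 40 mm tall, on a plate 72 mm across, 5 mm thick, upper face 20 mm below this point. A skirt (68 mm outside, 60 inside) under the plate reaches 12 mm down round the neck; lowest edge 37 mm below this point. It starts on the neck; about 0.16 kg.
- mat: Black rubber mat, fixed, 180 x 180 mm, 4 mm thick, empty, on the bench; origin at the centre of its underside (bench level), z up, sides along x and y.
- probe_grip (a point): Centre of the inspection probe's black grip: upright square block 24 x 24 mm, 50 mm tall, flat faces square to its x and y; z up along the stem. Below it a steel collar (32 mm across, from 25 to 31 mm below this point) and a steel stem on the same axis, 10 mm diameter, 100 mm long. A 4 mm button tops the grip. It starts loose and upright in the stand, collar resting on it; about 0.18 kg.
- probe_mark (a point): Middle of the black depth ring (6 mm wide) on the probe's stem: on the axis, 71 mm below the grip's centre and 60 mm above the tip.
- probe_tip (a point): Lower end of the probe's stem, on its axis, 131 mm below the grip's centre.
- stand: Fixed steel stand of the probe: a vertical tube, 44 mm outside and 20 mm inside diameter, its top 118 mm above the bench, on a square foot of 90 x 90 x 10 mm; origin at the centre of its underside, z up. The stem hangs in the tube, its tip 18 mm above the bench, so the probe must rise 100 mm to come clear.
- bearing: Bystander, leave alone: steel bearing ring lying flat, 52 mm diameter, 16 mm high; origin centre of its underside.
- tin: Bystander: small round dark jar, 48 mm diameter, 60 mm high; origin centre of its underside.
- ringgear: Bystander: dark steel ring, 90 mm diameter, 18 mm high; origin centre of its underside.
- wrench: Bystander: steel wrench lying flat, 160 mm long along its x; origin at its middle, underside.
- flywheel: Bystander: dark steel flywheel lying flat, 170 mm diameter, 30 mm high; origin centre of its underside.
- piston: Bystander: aluminium piston (cylinder with ring grooves), 68 mm diameter, 55 mm high; origin centre of its underside.
- module: Bystander: black plastic box 90 x 60 x 32 mm; origin centre of its underside.
Mind the look-alikes: they are no part of the job. Leave any green or orange look-alike of the part that bears cover_knob alone. There is more than one size of the part that bears probe_grip; the job needs the smaller.

How it is judged:
By the outcome, as a careful person would: the job done as asked, in the order asked, and still so for the second after the job is handed in, while the arm keeps its last pose, push and grip.
It also fails if it takes over 59 s, if anything falls off the work surface, if the arm or the gripper's body presses on something with over 40 N, if the wrist force passes 120 N, or if a joint passes its speed limit or range.

## Working session

There is one attempt and no reset: what is moved stays moved. The work goes in short steps, each a Python script; the robot and the scene stay as the last script left them, time stands still between calls to the robot, and variables do not carry over. Pictures are saved under pics/ and viewed, and the job is handed in when it is done.

```bash
ls; mkdir -p pics; python3 - <<'E'
from cell import bot
import cv2
print(bot.read_clock(), bot.read_position(), bot.read_tool_rot())
for n in("side","top","wrist"):
    cv2.imwrite(f"pics/{n}0.png",bot.camera(n)[:,:,::-1])
    print(n,bot.calibration(n))
E
```

```text
pics
0.0 [0.20970065 0.50782069 0.23051405] [-0.58748768  0.58802659  0.39257256 -0.39366197]
side {'mtx': array([[527.27821469,   0.        , 319.32458653],
       [  0.        , 527.27821469, 228.774871  ],
       [  0.        ,   0.        ,   1.        ]]), 'k1': -0.05008914486585912, 'extrinsics': array([[ 0.94640687, -0.32245682, -0.01832003, -0.50359512],
       [-0.26054916, -0.72872837, -0.63330017,  0.29751561],
       [ 0.19086163,  0.6041329 , -0.77368939,  1.07682781],
       [ 0.        ,  0.        ,  0.        ,  1.        ]])}
top {'mtx': array([[487.66195448,   0.        , 326.3612981 ],
       [  0.        , 487.66195448, 246.21367124],
       [  0.        ,   0.        ,   1.        ]]), 'k1': 0.03264463980872277, 'extrinsics': array([[-0.02935572, -0.99951994, -0.00990624,  0.11656516],
       [-0.99041041,  0.03042383, -0.13476505,  0.58983837],
       [ 0.13500174,  0.00585512, -0.99082806,  1.03496186],
       [ 0.        ,  0.        ,  0.        ,  1.        ]])}
wrist {'mtx': array([[389.91004945,   0.        , 319.18601097],
       [  0.        , 389.91004945, 242.58078543],
       [  0.        ,   0.        ,   1.        ]]), 'k1': -0.04440129643880234, 'hand_eye': array([[ 9.99999997e-01,  2.11857528e-05,  6.79931461e-05,
         8.72379217e-04],
       [-5.95981796e-05, -2.73702846e-01,  9.61814301e-01,
        -1.43432939e-01],
       [ 3.89866776e-05, -9.61814302e-01, -2.73702844e-01,
         6.89824885e-02],
       [ 0.00000000e+00,  0.00000000e+00,  0.00000000e+00,
         1.00000000e+00]])}
```

View images.

View pics/side0.png

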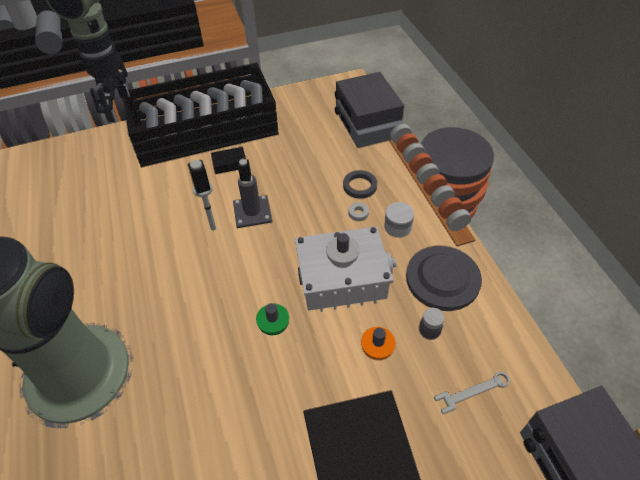

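View pics/top0.png

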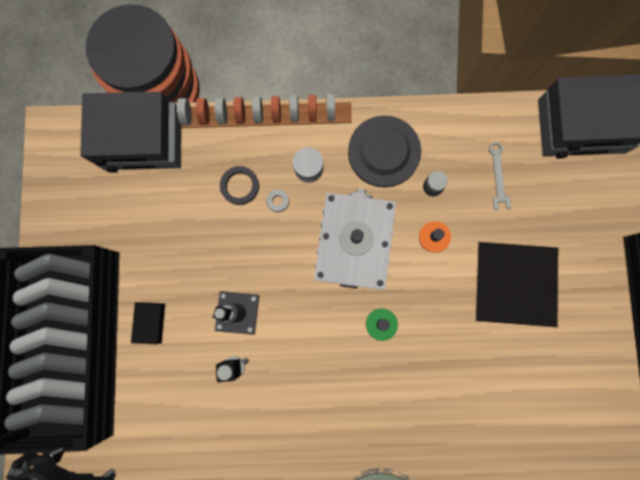

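View pics/wrist0.png

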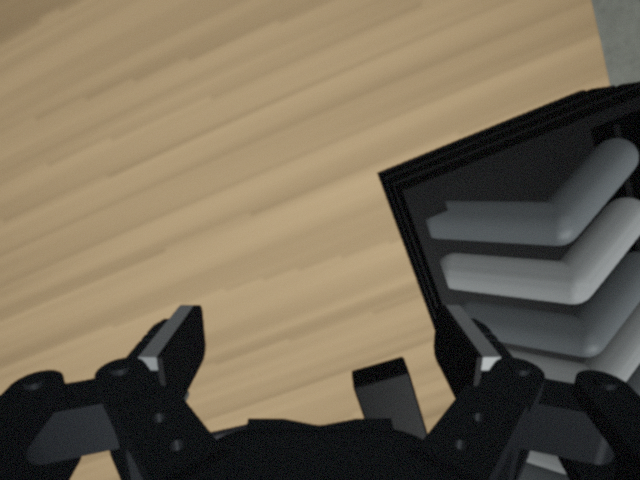

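```bash
cat > h.py <<'E'
import numpy as np, cv2
from cell import bot
from scipy.spatial.transform import Rotation as R
def D(c): return np.array([c["k1"],0,0,0,0])
def ray(name,px,T=None):
    c=bot.calibration(name)
    u=np.array(px,float)
    u=cv2.undistortPoints(u.reshape(1,1,2),c["mtx"],D(c)).ravel()
    d=np.array([u[0],u[1],1.])
    M=np.linalg.inv(c["extrinsics"]) if T is None else T@c["hand_eye"]
    d=M[:3,:3]@d
    return M[:3,3],d/np.linalg.norm(d)
def atz(name,px,z,T=None):
    o,d=ray(name,px,T); return o+d*(z-o[2])/d[2]
def tri(rays):
    A=0;b=0
    for o,d in rays:
        P=np.eye(3)-np.outer(d,d);A=A+P;b=b+P@o
    p=np.linalg.solve(A,b)
    return p,[np.linalg.norm((np.eye(3)-np.outer(d,d))@(p-o))*1000 for o,d in rays]
def proj(name,p,T=None):
    c=bot.calibration(name)
    M=c["extrinsics"] if T is None else np.linalg.inv(T@c["hand_eye"])
    q=cv2.projectPoints(np.array(p,float).reshape(-1,1,3),cv2.Rodrigues(M[:3,:3])[0],M[:3,3],c["mtx"],D(c))[0]
    return q.reshape(-1,2)
def tcp():
    p=bot.read_position();q=bot.read_tool_rot()
    T=np.eye(4);T[:3,:3]=R.from_quat([q[1],q[2],q[3],q[0]]).as_matrix();T[:3,3]=p;return T
def down(yaw):
    "tool y down, tool x = (cos yaw, sin yaw,0)"
    x=np.array([np.cos(yaw),np.sin(yaw),0]);y=np.array([0,0,-1.]);z=np.cross(x,y)
    q=R.from_matrix(np.c_[x,y,z]).as_quat();return [q[3],q[0],q[1],q[2]]
E
python3 - <<'E'
from h import *
s=cv2.imread("pics/side0.png");t=cv2.imread("pics/top0.png")
a=cv2.resize(s[130:250,170:330],(640,480),interpolation=2); b=cv2.resize(t[270:400,190:290],(400,520),interpolation=2)
cv2.imwrite("pics/c1.png",a);cv2.imwrite("pics/c2.png",b)
cv2.imwrite("pics/c3.png",np.hstack([cv2.resize(s[210:320,290:400],(400,400),interpolation=2),cv2.resize(t[180:300,300:420],(400,400),interpolation=2)]))
print(R.from_quat([*tcp()[:3,0],0]) if 0 else tcp()[:3,:3].round(3))
E
```

```text
[[ 0.382 -0.001 -0.924]
 [ 0.924 -0.001  0.382]
 [-0.001 -1.     0.   ]]
```

View pics/c1.png

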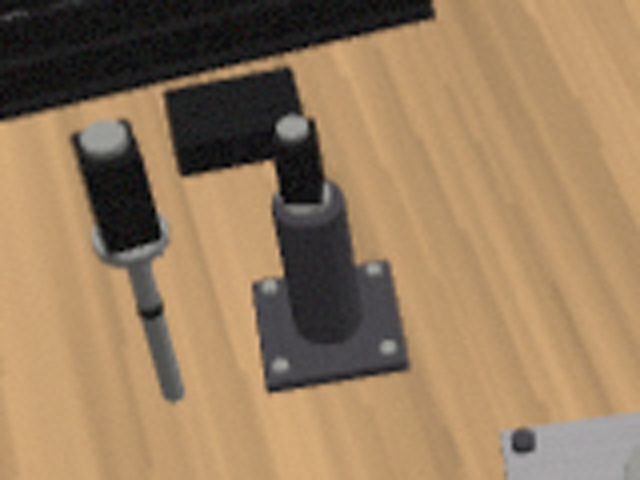

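View pics/c2.png

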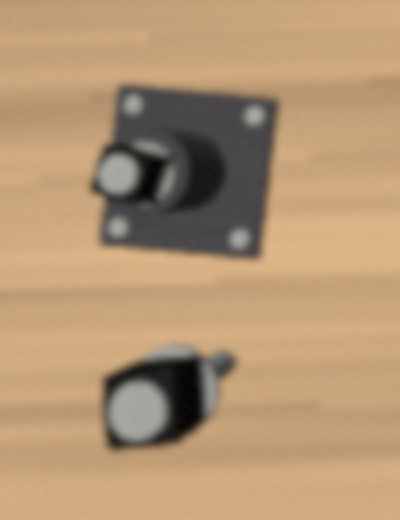

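View pics/c3.png

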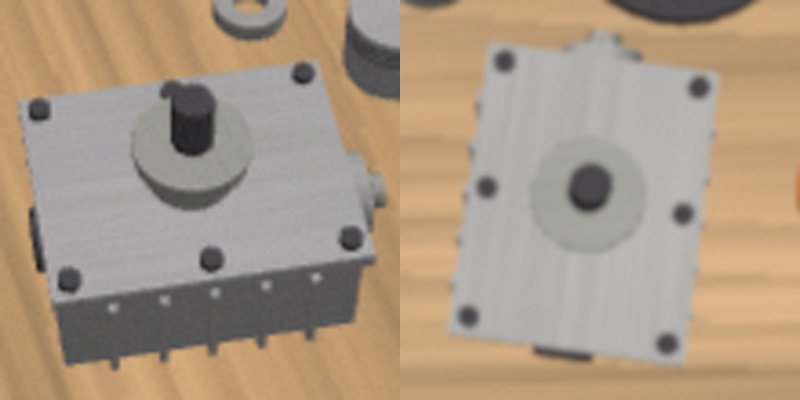

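```bash
python3 - <<'E'
from h import *
np.set_printoptions(precision=4,suppress=True)
for n,s,t,z in [("knob top",(343.6,237),(357.6,234.9),.155),("probe top",(243,161.5),(219.5,313.25),.178),("big",(196,164.5),(224.3,372.5),.2)]:
    print(n,*tri([ray("side",s),ray("top",t)]),atz("side",s,z),atz("top",t,z))
for p in [(478,243),(558,246),(556,325),(477,322)]: print("mat",atz("top",p,.004))
# stand foot corners (top)
for p in [(120,85),(276,102),(260,256),(102,242)]: print("foot",atz("top",(190+p[0]/4,270+p[1]/4),.01))
for p in [(488,43),(718,75),(683,365),(450,333)]: print("case",atz("top",(300+(p[0]-400)/3.3333,180+p[1]/3.3333),.08))
for nm in ["gearcase","mat","cover_knob","probe_grip","stand"]:
    for c in("side","top"): print(nm,c,[(np.round(d["bbox"],1),round(d["confidence"],2)) for d in bot.search_frame(c,nm)][:4])
E
```

```text
knob top [0.5993 0.0356 0.1549] [np.float64(1.1401536894208786), np.float64(1.140153689420879)] [0.6004 0.0355 0.155 ] [0.5981 0.0359 0.155 ]
probe top [0.4533 0.303  0.1785] [np.float64(0.3090164250458049), np.float64(0.3090164250459735)] [0.4537 0.3034 0.178 ] [0.453  0.3031 0.178 ]
big [0.349  0.2849 0.2197] [np.float64(0.25931242243056135), np.float64(0.25931242243059394)] [0.3493 0.3066 0.2   ] [0.3466 0.2892 0.2   ]
mat [ 0.5948 -0.2451  0.004 ]
mat [ 0.5825 -0.4229  0.004 ]
mat [ 0.4073 -0.4019  0.004 ]
mat [ 0.4182 -0.2301  0.004 ]
foot [0.5027 0.3402 0.01  ]
foot [0.4906 0.253  0.01  ]
foot [0.406  0.2626 0.01  ]
foot [0.4164 0.35   0.01  ]
case [0.7036 0.0951 0.08  ]
case [ 0.6777 -0.0522  0.08  ]
case [ 0.4925 -0.0213  0.08  ]
case [0.5169 0.1246 0.08  ]
gearcase side [(array([297.9, 223.6,  97.2,  86.6]), 0.71)]
gearcase top [(array([317.9, 187.2,  80.4, 100.4]), 0.64)]
mat side [(array([419.4, 306.1,  26.7,  33.5]), 0.72), (array([303.4, 389.8, 115.3,  86.6]), 0.57)]
mat top [(array([476.1, 239.7,  83.9,  87.4]), 0.95)]
cover_knob side [(array([258.9, 303.7,  29. ,  31.5]), 0.72), (array([326.6, 233.1,  33.6,  31.1]), 0.63), (array([358.3, 325.4,  36.7,  34.7]), 0.61)]
cover_knob top [(array([339.5, 218.8,  36.6,  37.4]), 0.84), (array([364.7, 308.6,  32.1,  30. ]), 0.65), (array([421.5, 221.2,  32.9,  33.1]), 0.57)]
probe_grip side [(array([237.2, 160.6,  13.1,  23.8]), 0.86), (array([189.8, 154.7,  25.8,  74. ]), 0.83)]
probe_grip top [(array([215.5, 357.5,  32.4,  23.3]), 0.94), (array([214.5, 305.2,  17.9,  15.5]), 0.79)]
stand side [(array([231.2, 177.3,  38.3,  49.1]), 0.86)]
stand top [(array([212. , 294.3,  49.2,  38.1]), 0.91), (array([215.8, 310.9,  17.9,   7.8]), 0.72)]
```

```bash
python3 - <<'E'
from h import *
np.set_printoptions(precision=3,suppress=True)
for nm,p in [("cover",(.599,.036,.122)),("coverhi",(.599,.036,.27)),("mat",(.501,-.325,.03)),("mathi",(.501,-.325,.2)),("probe",(.4535,.303,.13)),("probehi",(.4535,.303,.27)),("mouth",(.599,.036,.162)),("mouthhi",(.599,.036,.29))]:
    for y in range(-180,180,45):
        j=bot.solve_ik(p,down(np.deg2rad(y-8)))
        print(nm,y-8,j if j is None else np.array(j))
E
```

```text
cover -188 [-0.063  0.507 -0.209  0.855  0.    -1.494]
cover -143 [-0.063  0.507 -0.209  0.855  0.    -2.279]
cover -98 [-0.063  0.507 -0.209  0.855  0.    -3.065]
cover -53 [-0.063  0.507 -0.209  0.855  0.     2.433]
cover -8 [-0.063  0.507 -0.209  0.855  0.     1.647]
cover 37 [-0.063  0.507 -0.209  0.855  0.     0.862]
cover 82 [-0.063  0.507 -0.209  0.855  0.     0.077]
cover 127 [-0.063  0.507 -0.209  0.855  0.    -0.709]
coverhi -188 [-0.063  0.4    0.016  1.186  0.    -1.494]
coverhi -143 [-0.063  0.4    0.016  1.186  0.    -2.279]
coverhi -98 [-0.063  0.4    0.016  1.186  0.    -3.065]
coverhi -53 [-0.063  0.4    0.016  1.186  0.     2.433]
coverhi -8 [-0.063  0.4    0.016  1.186  0.     1.647]
coverhi 37 [-0.063  0.4    0.016  1.186  0.     0.862]
coverhi 82 [-0.063  0.4    0.016  1.186  0.     0.077]
coverhi 127 [-0.063  0.4    0.016  1.186  0.    -0.709]
mat -188 [-0.699  0.61  -0.304  0.657  0.    -2.13 ]
mat -143 [-0.699  0.61  -0.304  0.657  0.    -2.916]
mat -98 [-0.699  0.61  -0.304  0.657  0.     2.582]
mat -53 [-0.699  0.61  -0.304  0.657  0.     1.797]
mat -8 [-0.6
[... 1679 characters left out ...]
.063  0.469 -0.159  0.942  0.     2.433]
mouth -8 [-0.063  0.469 -0.159  0.942  0.     1.647]
mouth 37 [-0.063  0.469 -0.159  0.942  0.     0.862]
mouth 82 [-0.063  0.469 -0.159  0.942  0.     0.077]
mouth 127 [-0.063  0.469 -0.159  0.942  0.    -0.709]
mouthhi -188 [-0.063  0.393  0.055  1.233  0.    -1.494]
mouthhi -143 [-0.063  0.393  0.055  1.233  0.    -2.279]
mouthhi -98 [-0.063  0.393  0.055  1.233  0.    -3.065]
mouthhi -53 [-0.063  0.393  0.055  1.233  0.     2.433]
mouthhi -8 [-0.063  0.393  0.055  1.233  0.     1.647]
mouthhi 37 [-0.063  0.393  0.055  1.233  0.     0.862]
mouthhi 82 [-0.063  0.393  0.055  1.233  0.     0.077]
mouthhi 127 [-0.063  0.393  0.055  1.233  0.    -0.709]
```

```bash
python3 - <<'E'
from h import *
bot.move_linear([.2097,.5078,.34],speed=.25)
bot.move_pose([.599,.036,.25],down(np.deg2rad(82)))
np.save("pics/T1.npy",tcp())
cv2.imwrite("pics/w1.png",bot.camera("wrist")[:,:,::-1])
print(proj("wrist",[.599,.036,.155],np.load("pics/T1.npy")),tcp()[:3,3],bot.read_clock(),bot.read_ft_force())
E
```

```text
[[316.52424142 244.21769015]] [0.59893016 0.0369717  0.25018709] 3.4917 [-0.21926366  0.25957202 -0.57882177]
```

View pics/w1.png

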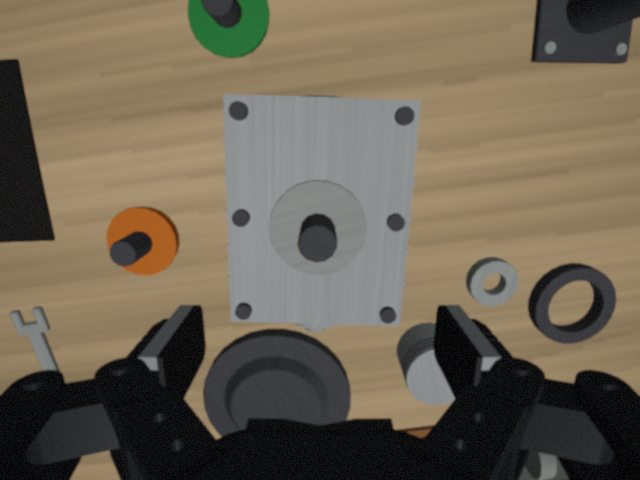

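```bash
python3 - <<'E'
from h import *
T=np.load("pics/T1.npy")
k=atz("wrist",(317.5,239),.155,T);print(k, atz("wrist",(318,227.5),.115,T))
print(tri([ray("wrist",(317.5,239),T),ray("side",(343.6,237)),ray("top",(357.6,234.9))]))
x,y=.597,.0365
bot.move_linear([x,y,.20],speed=.2)
print(bot.move_linear([x,y,.122],speed=.08,until_force=8))
bot.set_gripper(0.0,60)
print(tcp()[:3,3],bot.read_gripper_width()*85,bot.read_ft_force(),bot.read_clock())
for n in("side","wrist"): cv2.imwrite(f"pics/{n}2.png",bot.camera(n)[:,:,::-1])
E
```

```text
[0.59567284 0.03709475 0.155     ] [0.59790976 0.036995   0.115     ]
(array([0.5984342 , 0.03633571, 0.15339946]), [np.float64(2.342114906201984), np.float64(2.3245212048382395), np.float64(0.5834528628785504)])
False
[0.59729054 0.03643479 0.12239114] 24.298831356033322 [-0.60692641 -0.18163741  4.1310216 ] 5.6
```

View pics/wrist2.png

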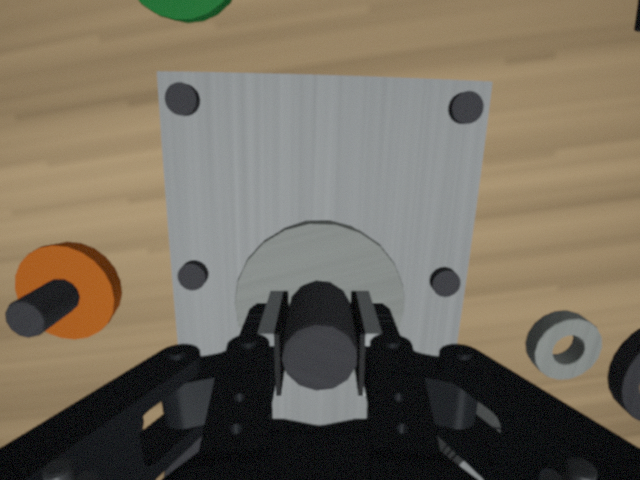

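```bash
python3 - <<'E'
from h import *
x,y,_=tcp()[:3,3]
bot.move_linear([.5973,.0364,.15],speed=.06)
print(bot.read_ft_force())
bot.move_linear([.5973,.0364,.30],speed=.2)
print(bot.read_ft_force(),bot.read_gripper_width()*85,bot.read_clock())
T=tcp();np.save("pics/T3.npy",T)
for n in("side","top","wrist"): cv2.imwrite(f"pics/{n}3.png",bot.camera(n)[:,:,::-1])
E
```

```text
[-1.17791554  0.19716338 -2.01944499]
[ 0.2312212   0.11395094 -1.73698687] 24.48626332933714 7.2167
```

View pics/side3.png

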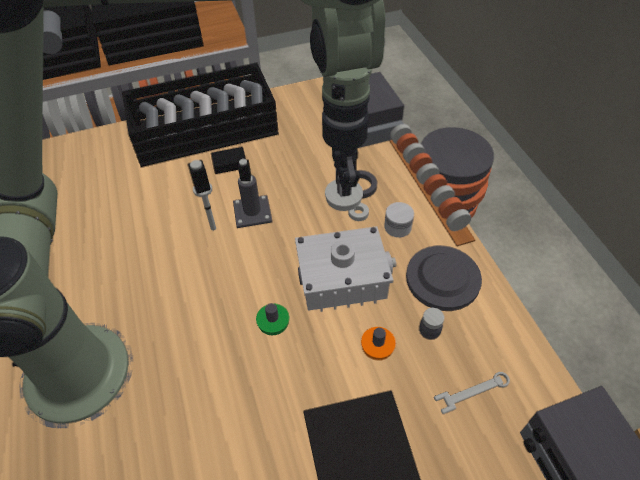

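View pics/wrist3.png

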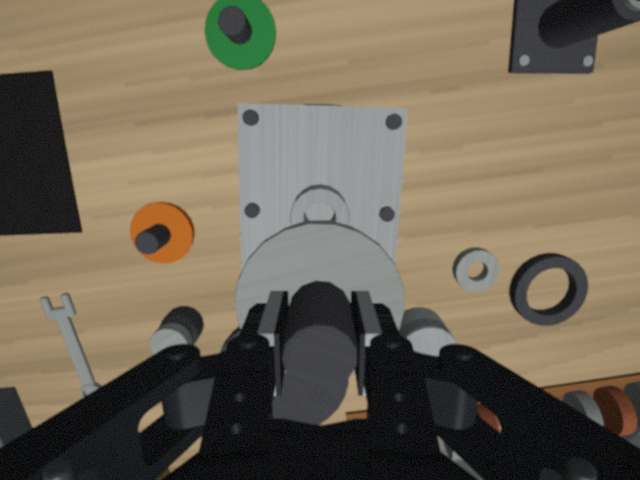

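```bash
python3 - <<'E'
from h import *
o=down(np.deg2rad(60))
bot.move_pose([.5,-.325,.20],o)
bot.move_linear([.5,-.325,.05],speed=.2)
print(bot.read_ft_force(),tcp()[:3,3],bot.read_clock())
print(bot.move_linear([.5,-.325,.024],speed=.03,until_force=4))
print(bot.read_ft_force(),tcp()[:3,3],bot.read_clock())
cv2.imwrite("pics/side4.png",bot.camera("side")[:,:,::-1])
E
```

```text
[ 0.68381633 -0.16533882 -1.10006188] [ 0.50104853 -0.32531068  0.05111171] 9.7083
True
[-1.32656444  0.9410115   4.73504371] [ 0.49972245 -0.3248525   0.02838541] 10.4
```

View pics/side4.png

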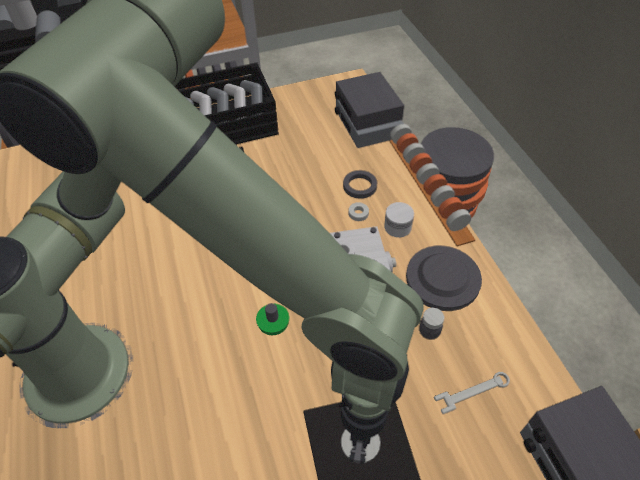

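```bash
python3 - <<'E'
from h import *
bot.set_gripper(1.0)
bot.move_linear([.5,-.325,.13],speed=.2)
bot.move_pose([.55,-.15,.30],down(np.deg2rad(82)))
for n in("side","top","wrist"): cv2.imwrite(f"pics/{n}5.png",bot.camera(n)[:,:,::-1])
bot.move_pose([.599,.036,.25],down(np.deg2rad(82)))
np.save("pics/T6.npy",tcp()); cv2.imwrite(f"pics/wrist6.png",bot.camera("wrist")[:,:,::-1])
bot.move_pose([.454,.303,.30],down(np.deg2rad(-98)))
np.save("pics/T7.npy",tcp()); cv2.imwrite(f"pics/wrist7.png",bot.camera("wrist")[:,:,::-1])
for n in("side","top"): cv2.imwrite(f"pics/{n}7.png",bot.camera(n)[:,:,::-1])
print(bot.read_clock(),tcp()[:3,3],bot.read_ft_force())
E
```

```text
16.1083 [0.45420319 0.30273868 0.2999423 ] [ 0.23749189 -0.39151185  0.26412323]
```

View pics/top5.png

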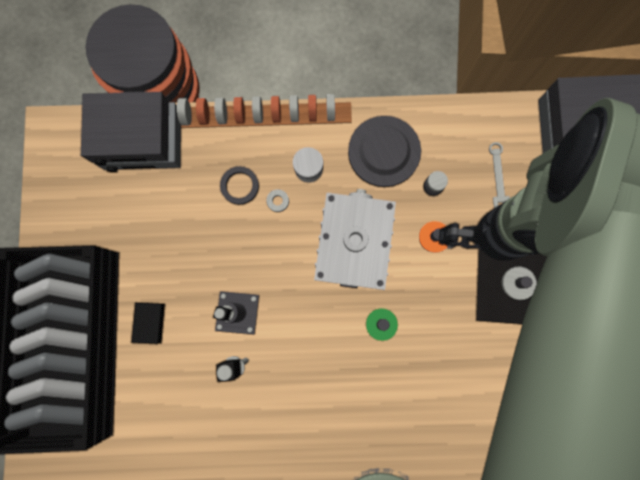

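View pics/wrist6.png

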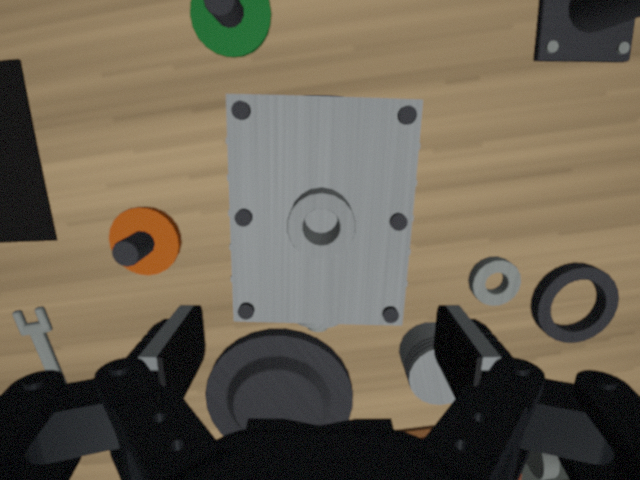

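View pics/wrist7.png

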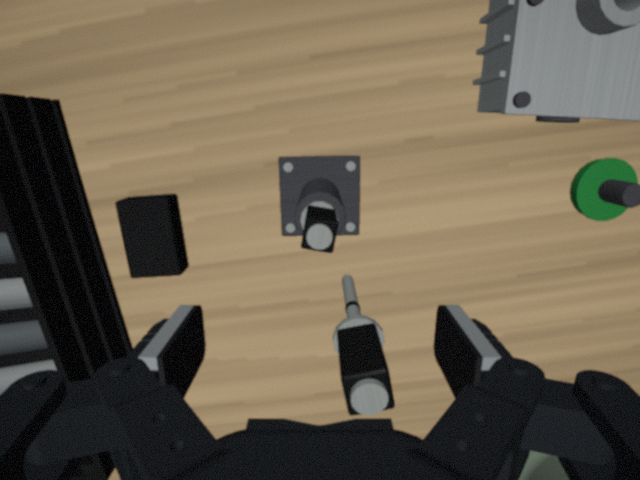

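View pics/side7.png

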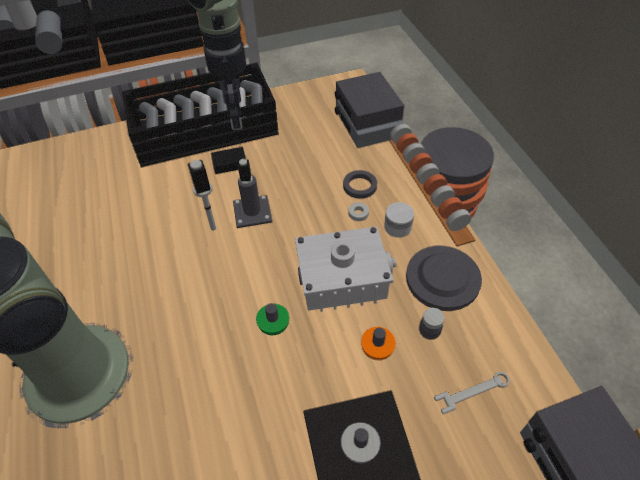

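```bash
python3 - <<'E'
from h import *
w=cv2.imread("pics/wrist7.png");m=cv2.imread("pics/wrist6.png")
cv2.imwrite("pics/c7.png",np.hstack([cv2.resize(w[180:260,280:360],(400,400),interpolation=2),cv2.resize(m[180:280,270:370],(400,400),interpolation=2)]))
E
```

```text
(no output)
```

View pics/c7.png

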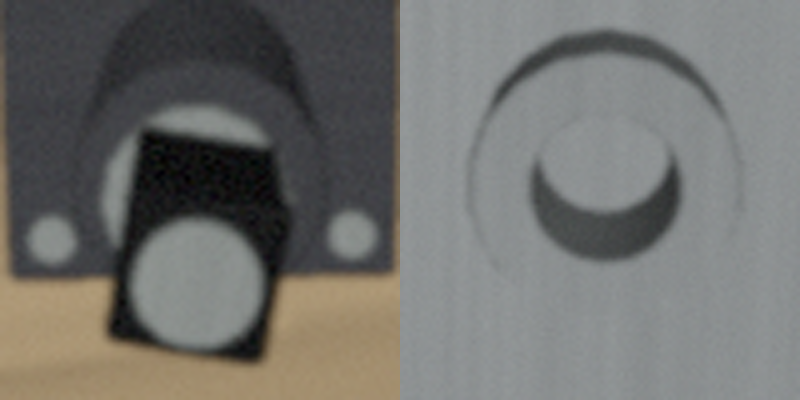

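```bash
python3 - <<'E'
from h import *
np.set_printoptions(precision=4,suppress=True)
T=np.load("pics/T7.npy");f=lambda p:(280+p[0]/5,180+p[1]/5)
c=[atz("wrist",f(p),.174,T) for p in [(108,335),(262,360),(290,205)]]
print(c); e=c[1]-c[0];e2=c[2]-c[1]
print(np.degrees(np.arctan2(e[1],e[0])),np.linalg.norm(e),np.degrees(np.arctan2(e2[1],e2[0])),np.linalg.norm(e2))
print(atz("wrist",f((197,284)),.178,T))
print(tri([ray("wrist",f((197,284)),T),ray("side",(243,161.5)),ray("top",(219.5,313.25))]))
T=np.load("pics/T6.npy")
g=lambda p:(270+(p[0]-400)/4,180+p[1]/4)
for p in [(606,188),(530,188),(682,188),(606,260)]: print(atz("wrist",g(p),.11,T))
# side / top mouth crops
s=cv2.imread("pics/side7.png");t=cv2.imread("pics/top5.png")
cv2.imwrite("pics/c8.png",np.hstack([cv2.resize(s[230:270,322:362],(400,400),interpolation=2),cv2.resize(t[218:258,336:376],(400,400),interpolation=2)]))
E
```

```text
[array([0.4463, 0.3173, 0.174 ]), array([0.4395, 0.2958, 0.174 ]), array([0.4617, 0.2889, 0.174 ])]
-107.68657932794002 0.022550531746898247 -17.33652606631563 0.023256584943807966
[0.4531 0.3034 0.178 ]
(array([0.4533, 0.3032, 0.1783]), [np.float64(0.17445017763037746), np.float64(0.3599365517231332), np.float64(0.2997389977525951)])
[0.5978 0.036  0.11  ]
[0.5958 0.0219 0.11  ]
[0.5997 0.0501 0.11  ]
[0.6116 0.0341 0.11  ]
```

View pics/c8.png

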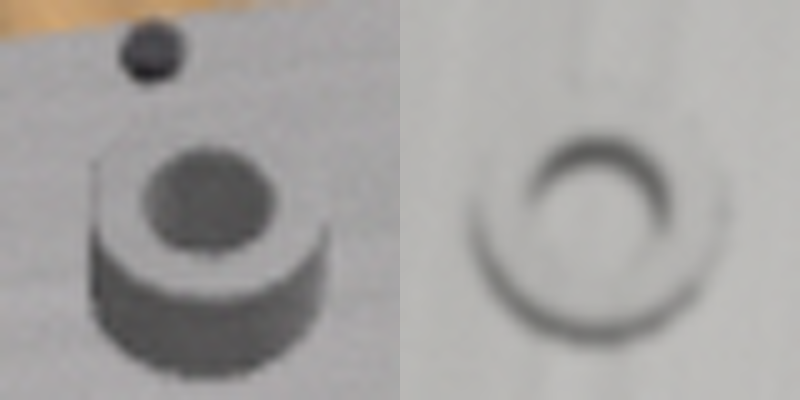

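```bash
python3 - <<'E'
from h import *
np.set_printoptions(precision=4,suppress=True)
print(tri([ray("wrist",(321.5,227),np.load("pics/T6.npy")),ray("side",(342.85,250.1)),ray("top",(355.8,238.5))]),atz("side",(342.85,250.1),.11),atz("top",(355.8,238.5),.11))
o=down(np.deg2rad(-107.5))
bot.move_pose([.4533,.3032,.24],o)
bot.move_linear([.4533,.3032,.134],speed=.12,until_force=8)
print(tcp()[:3,3],bot.read_ft_force())
bot.set_gripper(0.0,80)
print(tcp()[:3,3],bot.read_gripper_width()*85,bot.read_ft_force(),bot.read_clock())
for n in("side","wrist"): cv2.imwrite(f"pics/{n}8.png",bot.camera(n)[:,:,::-1])
E
```

```text
(array([0.5986, 0.0365, 0.1088]), [np.float64(0.7722830108033621), np.float64(1.2358173300791917), np.float64(0.9005150728101479)]) [0.5996 0.0357 0.11  ] [0.5978 0.0372 0.11  ]
[0.454  0.3035 0.1349] [-0.0243 -0.0957  0.4414]
[0.4535 0.3032 0.1343] 23.192045656719486 [-0.9553 -0.7265  3.6599] 18.0833
```

View pics/wrist8.png

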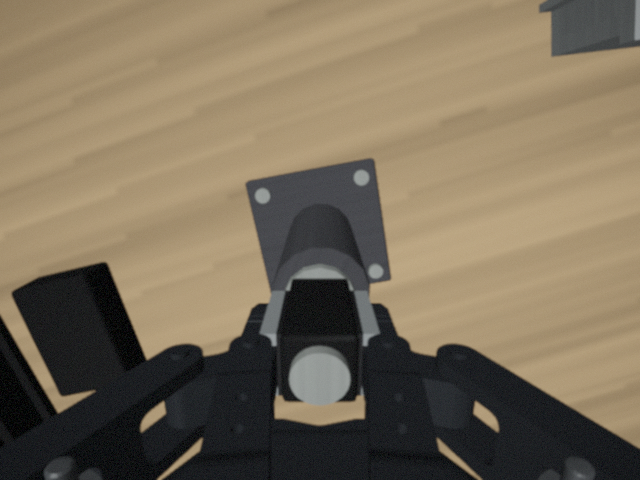

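```bash
python3 - <<'E'
from h import *
x,y=.4533,.3032
bot.move_linear([x,y,.16],speed=.05)
bot.move_linear([x,y,.32],speed=.15)
print(bot.read_ft_force(),bot.read_gripper_width()*85,bot.read_clock())
bot.move_pose([.5985,.0365,.30],down(np.deg2rad(-120)))
bot.wait(.3)
T=tcp();np.save("pics/T9.npy",T);print(T.round(4))
for n in("side","wrist","top"): cv2.imwrite(f"pics/{n}9.png",bot.camera(n)[:,:,::-1])
print(bot.read_clock())
s=cv2.imread("pics/side9.png")
cv2.imwrite("pics/c9.png",cv2.resize(s[120:280,280:400],(600,800)[:2],interpolation=2)[:600] if 0 else cv2.resize(s[130:280,290:400],(440,600),interpolation=2))
E
```

```text
[-0.86167586 -0.10006061 -1.79751323] 23.121048807770634 20.0667
[[-4.985e-01  3.000e-04  8.669e-01  5.983e-01]
 [-8.669e-01  1.000e-04 -4.985e-01  3.760e-02]
 [-2.000e-04 -1.000e+00  3.000e-04  3.003e-01]
 [ 0.000e+00  0.000e+00  0.000e+00  1.000e+00]]
21.6833
```

View pics/c9.png

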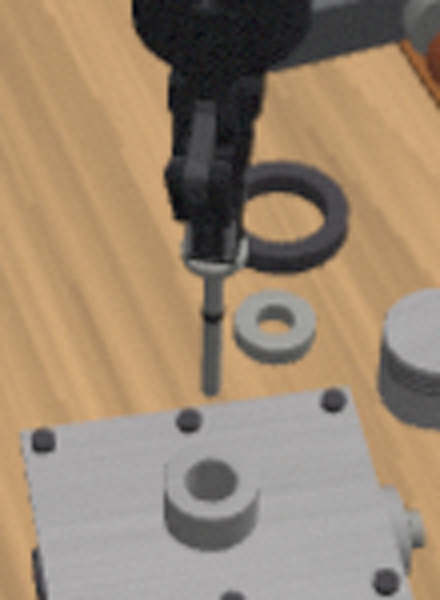

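View pics/wrist9.png

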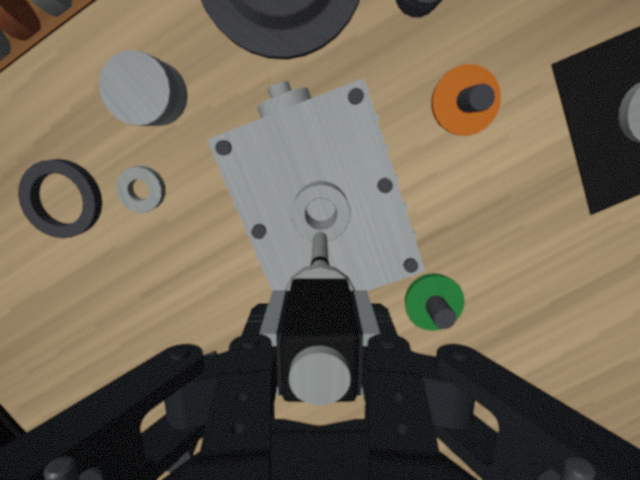

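View pics/top9.png

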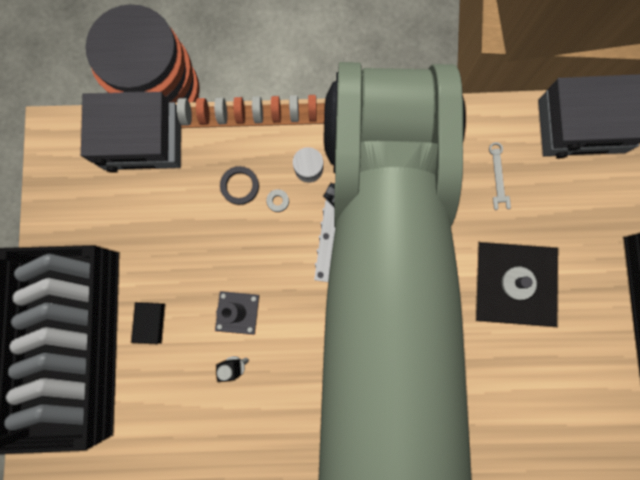

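```bash
python3 - <<'E'
from h import *
np.set_printoptions(precision=2,suppress=True)
T=np.load("pics/T9.npy");x,y=T[:2,3]
P=[(x,y,.184),(x,y,.244),(x,y,.284),(x,y,.11),(.5985,.0365,.11)]
q=proj("side",P);print((q-[290,130])*4); print(q)
print(proj("wrist",P,T))
w=cv2.imread("pics/wrist9.png")
cv2.imwrite("pics/c10.png",cv2.resize(w[170:290,260:380],(600,600),interpolation=2))
E
```

```text
[[210.19 390.59]
 [212.13 312.21]
 [213.51 255.91]
 [208.01 478.38]
 [208.98 479.81]]
[[342.55 227.65]
 [343.03 208.05]
 [343.38 193.98]
 [342.   249.6 ]
 [342.25 249.95]]
[[320.58 236.79]
 [320.93 265.46]
 [321.28 295.19]
 [320.31 214.84]
 [321.29 214.08]]
```

View pics/c10.png

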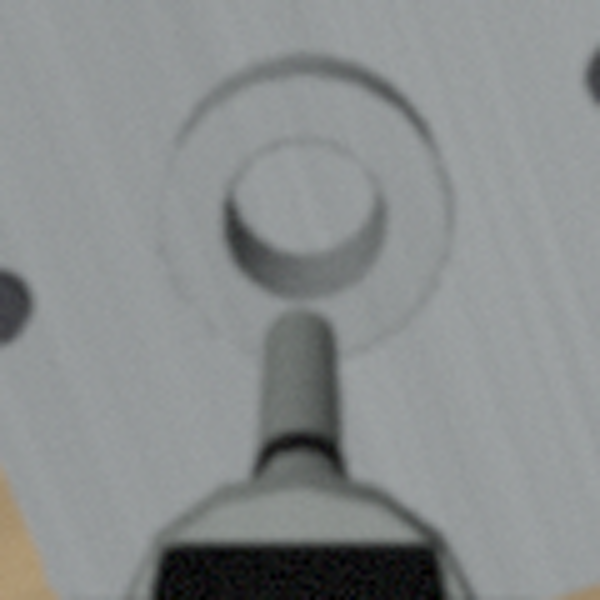

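```bash
python3 - <<'E'
from h import *
np.set_printoptions(precision=4,suppress=True)
bot.move_linear([.5993,.0357,.255],speed=.06)
bot.wait(.3)
T=tcp();np.save("pics/T11.npy",T);print(T[:3,3],bot.read_ft_force(),bot.read_clock())
s=bot.camera("side")[:,:,::-1];w=bot.camera("wrist")[:,:,::-1]
cv2.imwrite("pics/c11.png",np.hstack([cv2.resize(s[180:280,300:380],(400,500),interpolation=2),cv2.resize(w[180:280,280:360],(400,500),interpolation=2)]))
x,y=T[:2,3]
P=[(x,y,T[2,3]-.1163),(.5993,.0357,.11)]
print((proj("side",P)-[300,180])*5,(proj("wrist",P,T)-[280,180])*5+[400,0])
E
```

```text
[0.5995 0.0357 0.2553] [ 0.4033  0.475  -1.7699] 22.8833
[[215.0847 308.931 ]
 [213.6363 350.6736]] [[602.9134 284.0509]
 [602.8411 235.6055]]
```

View pics/c11.png

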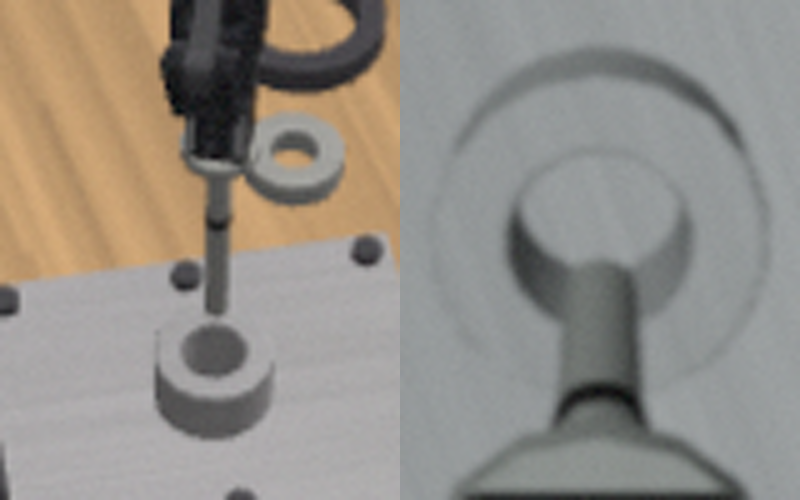

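```bash
python3 - <<'E'
from h import *
np.set_printoptions(precision=4,suppress=True)
print(bot.move_linear([.5993,.0357,.205],speed=.04,until_force=5))
bot.wait(.3)
T=tcp();np.save("pics/T12.npy",T);print(T[:3,3],bot.read_ft_force(),bot.read_clock())
s=bot.camera("side")[:,:,::-1];w=bot.camera("wrist")[:,:,::-1]
cv2.imwrite("pics/c12.png",np.hstack([cv2.resize(s[205:285,310:374],(400,500),interpolation=2),cv2.resize(w[200:300,280:360],(400,500),interpolation=2)]))
x,y=T[:2,3]
P=[(x,y,.11),(.5993,.0357,.11)]
print((proj("side",P)-[310,205])*6.25,(proj("wrist",P,T)-[280,200])*5+[400,0])
E
```

```text
False
[0.5993 0.0357 0.2051] [ 0.9701  0.3615 -1.1104] 24.6833
[[204.6068 282.0262]
 [204.5454 282.092 ]] [[603.2895 226.769 ]
 [603.5368 226.8894]]
```

View pics/c12.png

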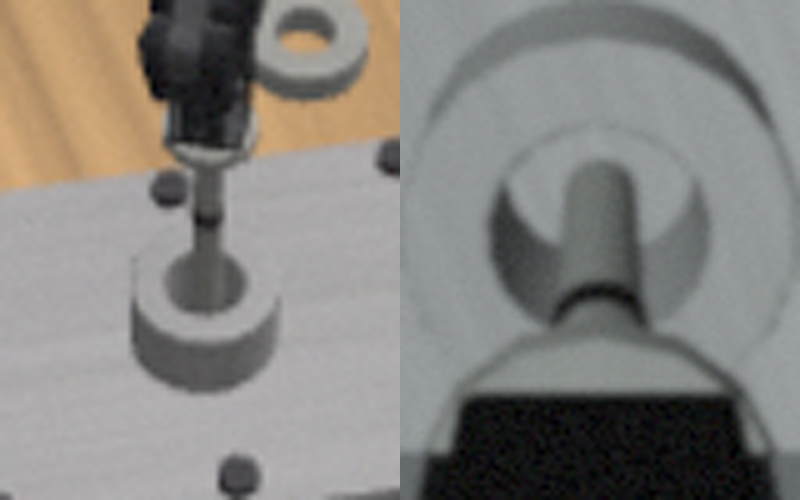

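```bash
python3 - <<'E'
from h import *
np.set_printoptions(precision=4,suppress=True)
print(bot.move_linear([.5991,.0358,.1663],speed=.03,until_force=5))
bot.wait(.4)
T=tcp();np.save("pics/T13.npy",T);print(T[:3,3],bot.read_ft_force(),bot.read_clock())
s=bot.camera("side")[:,:,::-1];w=bot.camera("wrist")[:,:,::-1];cv2.imwrite("pics/side13.png",s);cv2.imwrite("pics/wrist13.png",w)
cv2.imwrite("pics/c13.png",np.hstack([cv2.resize(s[220:280,318:366],(400,500),interpolation=2),cv2.resize(w[200:325,270:370],(400,500),interpolation=2)]))
x,y=T[:2,3]
P=[(x,y,.11),(x,y,.15)]
print((proj("side",P)-[318,220])*8.33,(proj("wrist",P,T)-[270,200])*4+[400,0])
E
```

```text
False
[0.5991 0.0358 0.1663] [-0.2109 -0.3229 -1.279 ] 26.625
[[205.2252 250.9107]
 [207.7829 154.503 ]] [[603.6198 261.5508]
 [605.1001 380.4056]]
```

View pics/c13.png

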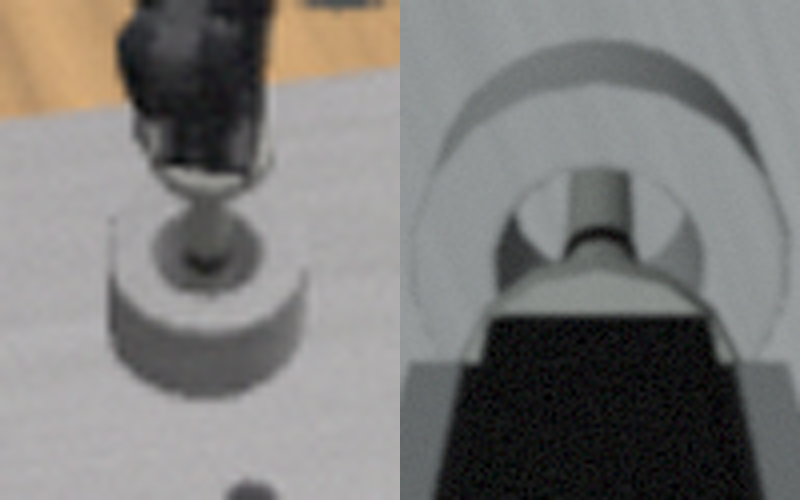

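View pics/wrist13.png

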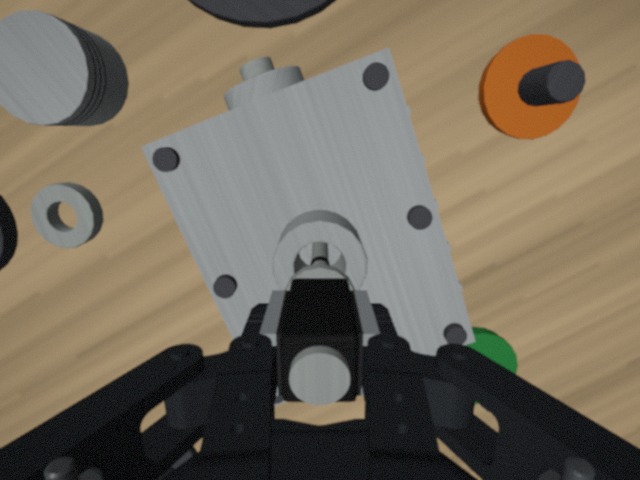

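```bash
python3 - <<'E'
from h import *
np.set_printoptions(precision=1,suppress=True)
T=np.load("pics/T13.npy");x,y=T[:2,3]
c=np.linalg.inv(bot.calibration("side")["extrinsics"])[:2,3];u=c-[x,y];u/=np.linalg.norm(u)
f=lambda r,z:(x+r*u[0],y+r*u[1],z)
print((proj("side",[f(0,.11),f(5/1e3,.11),f(.005,.107),f(.005,.113),f(.014,.11),f(-.014,.11),f(.016,.150)])-[318,220])*8.33)
T=np.load("pics/T13.npy")
zt=T[:2,2]; g=lambda r,z:(x+r*zt[0],y+r*zt[1],z)
print((proj("wrist",[g(.005,.107),g(.005,.113),g(.014,.11),g(-.014,.11),g(.016,.15),g(.016,.156)],T)-[270,200])*4+[400,0])
s=cv2.imread("pics/side13.png")
cv2.imwrite("pics/c14.png",cv2.resize(s[238:262,330:354],(600,600),interpolation=cv2.INTER_CUBIC))
w=cv2.imread("pics/wrist13.png")
cv2.imwrite("pics/c15.png",cv2.resize(w[215:285,285:355],(600,600),interpolation=cv2.INTER_CUBIC))
E
```

```text
[[205.2 250.9]
 [204.8 266.5]
 [204.6 273.5]
 [205.  259.5]
 [204.1 294.8]
 [206.4 207.7]
 [206.4 205.3]]
[[603.6 219.6]
 [603.8 233.4]
 [603.8 162. ]
 [603.5 357.5]
 [605.3 243.4]
 [605.6 261.8]]
```

View pics/c14.png

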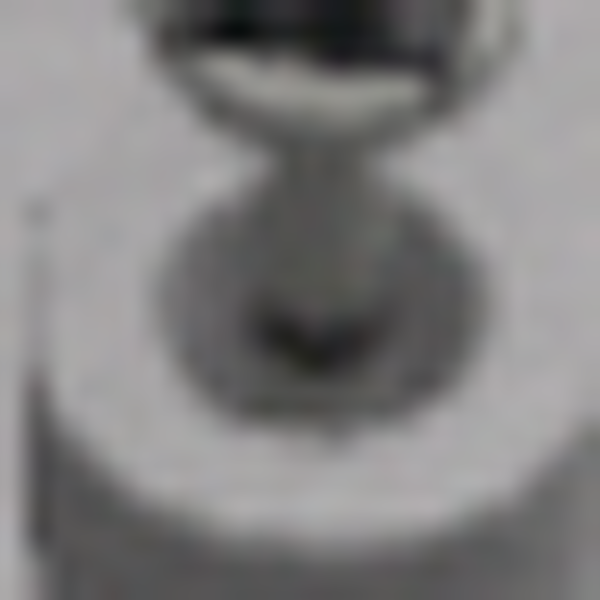

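View pics/c15.png

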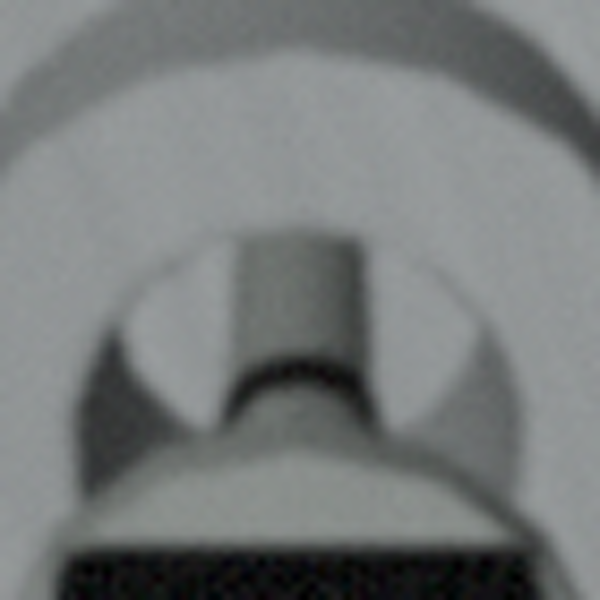

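```bash
python3 - <<'E'
from h import *
print(np.abs(bot.read_joint_vel()).max(),bot.read_position(),bot.read_gripper_width()*85,bot.read_ft_force(),bot.read_moment(),bot.read_clock())
bot.close_job()
E
```

```text
0.0027344905537866645 [0.59911054 0.0358138  0.16632856] 22.814473247360116 [ 0.42192266  0.51116668 -2.5171427 ] [ 0.03323655 -0.00379147 -0.024477  ] 26.725
the job is handed in; nothing more can be done
```

I lifted the grey dust cover off the neck and set it on the mat, and it is still standing there knob up. I then took the smaller probe out of the stand and lowered it through the neck without feeling any contact. I handed the job in at 26.7 s while still holding the probe.

- **Depth:** the ring is level with the mouth to about 1 mm, judged from the side and wrist pictures.
- **Centring:** the wrist picture shows the stem centred in the hole. The side picture puts it about 0.4 mm off, so the two disagree slightly. I left it because the stem has 9 mm of clearance all round.
- **Stillness and tilt:** the arm was practically motionless at the end (joint speeds under 0.003 rad/s). The tool read vertical to about 0.02° before lowering and I kept that orientation. The probe looks upright in the grip.
- **Forces:** the readings never went above about 5 N. The final reading is about the probe's own weight.
- **Everything else:** the green and orange covers, the larger probe and the bystanders were not approached, and none looked moved in the pictures I took along the way. I did not take a full set of pictures at the very end.

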